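# Load the keyed cell holder into the analyser and clamp it

## Robot

A 7-joint arm with a two-finger parallel gripper is mounted at the origin on the work surface. World frame = base frame: x ahead of the robot, y to its left, z up, the work surface at z = 0. Lengths are in m, angles in rad, forces in N, time in s.
With the tool pointing down it reaches from about 0.425 to 0.925 m from the base axis. Payload 6.8 kg.
Tool frame: the origin (TCP) lies at the very end of the fingers, on their centre line; the grasp point (between the pads) lies grasp_offset behind it (grasp_offset is the distance from the TCP to the grasp point, in m); z points along the fingers, y is the direction in which the jaws open and shut (so a half turn about z gives the same grasp; the last joint's range is limited). The gripper opens to 85 mm and grips with 20 to 120 N. Pads are 22 mm wide; open, the fingers measure 114 mm over their backs; the gripper's body (76 mm by 85 mm) begins 54 mm behind the grasp point. The pads swing forward as they close: fully open they stand 13 mm farther back than shut.
Start: joints at [-1.337, 0.477, 0.022, 1.555, -0.011, 1.109, -0.083], TCP at [0.226, 0.636, 0.231] pointing down, gripper open.
Joint ranges: [-2.96, 2.96], [-0.34, 2.1], [-1.41, 1.46], [0.24, 2.44], [-1.37, 4.51], [0.17, 1.92], [-2.96, 2.96]. Speed limits (rad/s): [2.39, 2.39, 3.14, 3.14, 3.14, 3.14, 3.14].

## Interface

Orientations are given as a unit quaternion [w, x, y, z].
In Python, from station import * gives the robot as it stands.
- The arm moves only by the shell command python3 -m handwheel 'ROWS' [FORCE]. ROWS is JSON, one flat list of numbers, 7 for each row, row after row: the shift along the world's x, y, z in cm, then the turn, a rotation vector about the world's x, y, z in degrees, then the opening, from 0 (shut) to 1 (fully open). In form: [tx, ty, tz, ax, ay, az, fingers, tx, ty, tz, ax, ay, az, fingers, ...]. A call has 1 to 8 rows; each row is the pose to reach, as a shift and turn from the pose measured when the call began; what a row does not reach only later rows make up. A row lasts 1/12 s, in which the tool goes at most 41.7 mm and 7.16 degrees, less where a joint would pass 70% of its speed; a pose out of reach is approached as far as the arm can. A call with a gripper value outside its range is refused whole. The fingers move at their own pace and stop on an object; FORCE is the grip in N (left out, the last holds). Time passes only in rows, so rows that repeat a pose let the fingers close. It gives the time, the measured TCP pose, the force and the opening at its end, in the units of the state.
- get_obs(): the state, without advancing time (a new reading comes with each control period).
- read_camera(name): name is "scene" or "side" or "wrist"; returns the picture (420x560x3 uint8, red, green, blue); there is no depth.
- camera_info(name): a dict with "fx", "fy", "cx", "cy" (pixels), "R" (3x3) and "t" (3): a world point X has camera coordinates R X + t; the wrist camera has in their place "mount" (4x4, takes a point from camera to tool coordinates, whose origin is the TCP and whose axes are the flange's). Camera axes: x right, y down, z forward; pixel columns grow to the right and rows downward; lengths in m; the calibration is good to about 2 mm. A picture is of the moment at which its call begins: read the wrist's pose just before it. camera_info takes no time and is no camera call.
- hand_in(): hands the job in, once; it reports no verdict.
The state is a dict: "t": time; "q": joint angles; "joint_vel": joint speeds; "joint_torque": joint torques, N m; "eef_pos": TCP position; "tool_rot": TCP orientation; "contact_force": force on the tool from outside, world axes, zero at the start; "torque": the same for the moment, N m; "gripper_width": opening from 0.0 (shut) to 1.0 (fully open).
Only numpy, scipy, OpenCV 4.12 (cv2) and the standard library are available. Lean on these libraries where they do the work, as an engineer would, in place of code of your own. Each camera call takes 0.05 s, during which the arm holds its last target. There are 200 camera calls.

## Task

Take the cell holder with the flat-sided flange from the tray, turn it so that its flat matches the flat side of the D-shaped port in the analyser's sloping deck, and push it fully home until its flange lies flush on the deck. Then swing the clamp arm by its knob fully over the flange to its stop and let go. Leave the round stoppers and everything else standing where they are.

Things in the scene. Friction and masses are not known exactly. Their poses are not given: they have to be found in the camera images.
- holder_center (a point): Centre of the loose aluminium cell holder, upright, 52 mm tall, 140 g. D plug: z -26 to -10 mm, dia 36, flat 12 mm from axis, 2 mm chamfered foot. D flange: z -10 to -4, dia 58, flat 19 mm from axis on the same side. Grip bar on top: z -4 to +26, 12 mm thick along x, 32 mm long along y (parallel to the flat). Axes: z up the plug's axis, +x towards the flat.
- port_mouth (a point): Centre of the mouth of the fixed D-shaped port, on the analyser's light grey deck (240 by 236 mm), which slopes 25 degrees down towards the robot. Axes: z outward normal, +x up the slope, y across. Blind hole along -z, 18 mm deep, dia 39, flat side 13.3 mm from its axis at +x (uphill). A holder fully home has these axes and its centre 10 mm up z. A low housing rises 105 mm or more uphill.
- clamp (a joint): Angle (rad) of the steel clamp arm about its pivot: 0 to 0.6 at the start (swung clear, pointing roughly down the slope), 1.83 at its stop, where it points at the port's axis and lies over the flange. It turns about port_mouth's -z, parallel to the deck, stays where it is left and takes about 0.04 N m.
- clamp_knob (a point): Centre of the upright black knob on the clamp arm: 12 mm dia, 26 mm high along the deck's normal, from 14.5 to 40.5 mm above the deck (this point at 27.5), 30 mm from the pivot axis. The arm is 14 mm wide, 8.5 to 14.5 mm above the deck; its tip is 53 mm from the pivot axis. Axes: z deck's normal, +x along the arm away from the pivot.
- clamp_pivot (a point): Point on the deck on the clamp arm's pivot axis, 75 mm from the port's centre on its -y side; same axes as port_mouth. With the arm at its stop the knob stands 45 mm from the port's axis.
- tray_mid (a point): Middle of the inner floor of the shallow grey tray (300 mm long along x, 160 mm wide, rim 12 mm high) on which the holder and the two stoppers stand in a row along x, about 85 mm apart, in any order.
- stopper_a_center (a point): Centre of a round aluminium stopper: same sizes and grip bar as the holder, but plug and flange are fully round, without a flat. To be left alone.
- stopper_b_center (a point): Centre of the second round stopper, the same. To be left alone.
- vial: Amber vial, 32 mm diameter, 70 mm tall, origin at its underside, standing beside the analyser. To be left alone.
- wash: White bottle, 60 mm diameter, 130 mm tall, origin at its underside, standing beyond the tray's left side. To be left alone.
- jar: White jar with a black cap, 60 mm diameter, 60 mm tall, origin at its underside, at the front right. To be left alone.
- driver: Screwdriver lying on the bench beside the analyser, 140 mm long along its x axis. To be left alone.
There are look-alikes about, which are no part of the job. What is shaped like the part that bears holder_center but brown or pink is not meant.

How it is judged:
By the outcome, as a careful person would: the job done as asked, in the order asked, and still so for the second after the job is handed in, with the robot touching nothing.
It also fails if it takes over 58 s, if anything falls off the work surface, if the arm or the gripper's body presses on something with over 40 N, if the wrist force passes 120 N, or if a joint passes its speed limit or range.

## Working session

There is one attempt and no reset: what is moved stays moved. The work goes in short steps, Python scripts to look and compute and a shell command to move; the robot and the scene stay as the last step left them, time stands still between calls to the robot, and variables do not carry over. Pictures are saved under pics/ and viewed, on a budget of 10 in all, crops included, one or two more only if the job needs it, and the job is handed in when it is done.

```bash
mkdir -p pics; ls; python3 - <<'E'
from station import *
import cv2,numpy as np
o=get_obs();print({k:np.round(v,3).tolist() for k,v in o.items()})
for n in("scene","side","wrist"):
    im=read_camera(n);cv2.imwrite(f"pics/{n}0.png",im[:,:,::-1])
    print(n,{k:np.round(v,3).tolist() for k,v in camera_info(n).items()})
a=cv2.imread("pics/scene0.png");cv2.imwrite("pics/s0.png",cv2.resize(a,(800,600)))
a=cv2.imread("pics/side0.png");cv2.imwrite("pics/d0.png",cv2.resize(a,(800,600)))
E
```

```text
pics
{'t': 0.0, 'q': [-1.337, 0.478, 0.022, 1.556, -0.012, 1.109, -0.083], 'joint_vel': [-0.001, 0.002, -0.001, 0.002, 0.001, -0.001, 0.001], 'joint_torque': [-0.001, -59.645, 1.608, -28.12, 0.012, 0.009, 0.0], 'eef_pos': [0.226, 0.635, 0.23], 'tool_rot': [-0.0, 0.17, 0.985, -0.001], 'contact_force': [-0.319, 1.232, -1.252], 'torque': [0.016, 0.046, -0.042], 'gripper_width': 1.005}
scene {'fx': 461.452, 'fy': 461.452, 'cx': 281.86, 'cy': 208.366, 'R': [[-0.832, 0.554, -0.001], [0.408, 0.612, -0.678], [-0.375, -0.565, -0.735]], 't': [0.367, -0.133, 1.412]}
side {'fx': 539.697, 'fy': 539.697, 'cx': 281.386, 'cy': 215.625, 'R': [[0.999, -0.043, -0.019], [-0.039, -0.525, -0.85], [0.026, 0.85, -0.527]], 't': [-0.484, 0.132, 1.337]}
wrist {'fx': 298.108, 'fy': 298.108, 'cx': 283.224, 'cy': 210.419, 'mount': [[-0.001, -0.948, -0.319, 0.083], [1.0, -0.001, -0.0, 0.001], [-0.0, -0.319, 0.948, -0.143], [0.0, 0.0, 0.0, 1.0]]}
```

View pics/s0.png

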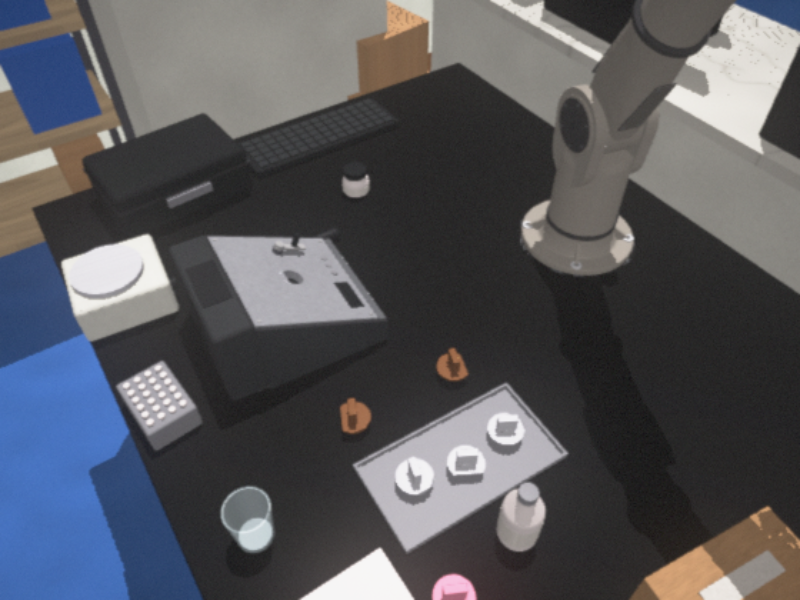

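View pics/d0.png

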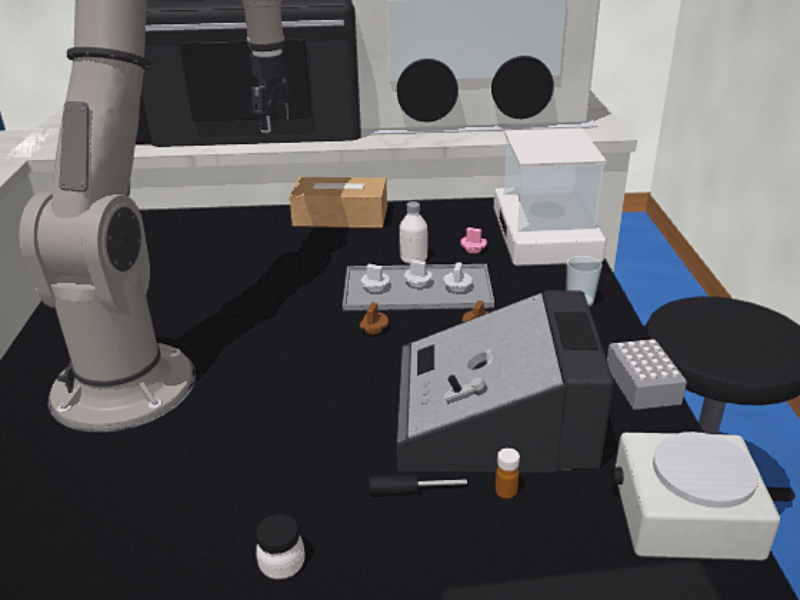

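```bash
cat > h.py <<'E'
import numpy as np,cv2
from scipy.spatial.transform import Rotation as Rn
from station import *
def ray(n,u,v,obs=None):
    c=camera_info(n);d=np.array([(u-c['cx'])/c['fx'],(v-c['cy'])/c['fy'],1.])
    if n=='wrist':
        M=np.array(c['mount']);R=Rn.from_quat(np.roll(obs['tool_rot'],-1)).as_matrix()
        return R@M[:3,3]+np.array(obs['eef_pos']),R@M[:3,:3]@d
    R=np.array(c['R']);return -R.T@np.array(c['t']),R.T@d
def onplane(r,p,n=(0,0,1)):
    o,d=r;n=np.array(n);return o+d*(n@(np.array(p)-o))/(n@d)
def tri(rs):
    A=0;b=0
    for o,d in rs:
        d=d/np.linalg.norm(d);P=np.eye(3)-np.outer(d,d);A=A+P;b=b+P@o
    X=np.linalg.solve(A,b)
    return X,[np.linalg.norm(np.cross(X-o,d/np.linalg.norm(d))) for o,d in rs]
def proj(n,X,obs=None):
    c=camera_info(n);X=np.array(X)
    if n=='wrist':
        M=np.array(c['mount']);R=Rn.from_quat(np.roll(obs['tool_rot'],-1)).as_matrix()
        p=M[:3,:3].T@(R.T@(X-obs['eef_pos'])-M[:3,3])
    else:p=np.array(c['R'])@X+c['t']
    return c['fx']*p[0]/p[2]+c['cx'],c['fy']*p[1]/p[2]+c['cy']
E
python3 - <<'E'
from h import *
P=dict(port=(293,278,480,360),lo_py=(385,318,410,345),lo_ny=(332,237,399,440),up_ny=(209,237,560,390),up_py=(255,327,556,295),piv=(280,248,478,385),knob=(297,243,455,382),
h=(466,462,418,275),sa=(414,478,458,278),sb=(506,430,375,278))
for k,v in P.items():
    v=np.array(v)*.7;X,e=tri([ray('scene',*v[:2]),ray('side',*v[2:])]);print(k,X.round(3),np.round(e[0],4))
a=cv2.imread('pics/scene0.png');b=cv2.imread('pics/side0.png')
cr=lambda i,x,y:cv2.resize(i[y:y+100,x:x+133],(400,300),interpolation=cv2.INTER_CUBIC)
cv2.imwrite('pics/c1.png',np.vstack([np.hstack([cr(a,150,155),cr(b,275,210)]),np.hstack([cr(a,260,268),cr(b,230,150)])]))
E
```

```text
port [ 0.6   -0.12   0.107] 0.0029
lo_py [0.494 0.011 0.053] 0.0066
lo_ny [ 0.465 -0.231  0.052] 0.0063
up_ny [ 0.692 -0.256  0.149] 0.0019
up_py [ 0.726 -0.013  0.156] 0.0134
piv [ 0.587 -0.194  0.116] 0.0028
knob [ 0.555 -0.187  0.118] 0.0021
h [0.53  0.307 0.022] 0.002
sa [0.612 0.285 0.023] 0.0011
sb [0.441 0.298 0.023] 0.0011
```

View pics/c1.png

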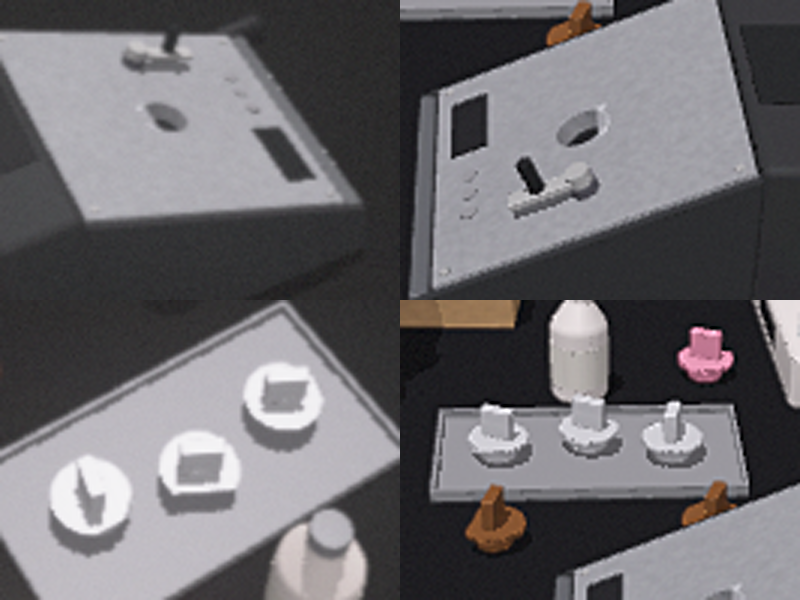

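```bash
python3 -m handwheel '[30.5,-33,-3,0,0,-13,1, 30.5,-33,-3,0,0,-13,1, 30.5,-33,-3,0,0,-13,1, 30.5,-33,-3,0,0,-13,1, 30.5,-33,-3,0,0,-13,1, 30.5,-33,-3,0,0,-13,1, 30.5,-33,-3,0,0,-13,1, 30.5,-33,-3,0,0,-13,1]'; python3 - <<'E'
from h import *
o=get_obs();print(o['t'],np.round(o['eef_pos'],3),np.round(o['tool_rot'],3))
E
```

```text
t: 0.82
eef_pos: [0.4527, 0.3898, 0.2083]
tool_rot: [-0.0, 0.28, 0.96, -0.001]
contact_force: [-0.0, 0.1, -0.2]
gripper_width: 1.003
0.8167 [0.453 0.39  0.208] [-0.     0.28   0.96  -0.001]
```

```bash
python3 -m handwheel '[7.7,-8.3,-3.8,0,0,0,1, 7.7,-8.3,-3.8,0,0,0,1, 7.7,-8.3,-3.8,0,0,0,1, 7.7,-8.3,-3.8,0,0,0,1, 7.7,-8.3,-3.8,0,0,0,1]'; cat > w.py <<'E'
from h import *
import sys,json
o=get_obs();im=read_camera('wrist')[:,:,::-1]
json.dump({k:np.array(v).tolist() for k,v in o.items()},open(f'pics/{sys.argv[1]}.json','w'))
cv2.imwrite(f'pics/{sys.argv[1]}.png',im)
E
python3 w.py w1
```

```text
t: 1.23
eef_pos: [0.5309, 0.3035, 0.1693]
tool_rot: [-0.0, 0.283, 0.959, -0.002]
contact_force: [-0.1, 0.3, 1.0]
gripper_width: 1.001
```

View pics/w1.png

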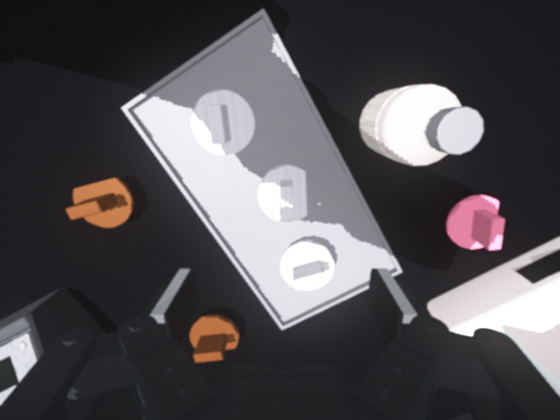

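```bash
python3 - <<'E'
from h import *
im=cv2.imread('pics/w1.png')[150:240,235:355]
g=cv2.resize(im,None,fx=6.6,fy=6.6,interpolation=cv2.INTER_CUBIC)
g=cv2.cvtColor(g,cv2.COLOR_BGR2GRAY);g=cv2.createCLAHE(3,(4,4)).apply(g)
cv2.imwrite('pics/c2.png',g)
import json;o=json.load(open('pics/w1.json'))
print([np.round(proj('wrist',[.53,.307,z],o),1) for z in(.05,.02)])
E
```

```text
[array([286. , 201.8]), array([285.8, 193.2])]
```

View pics/c2.png

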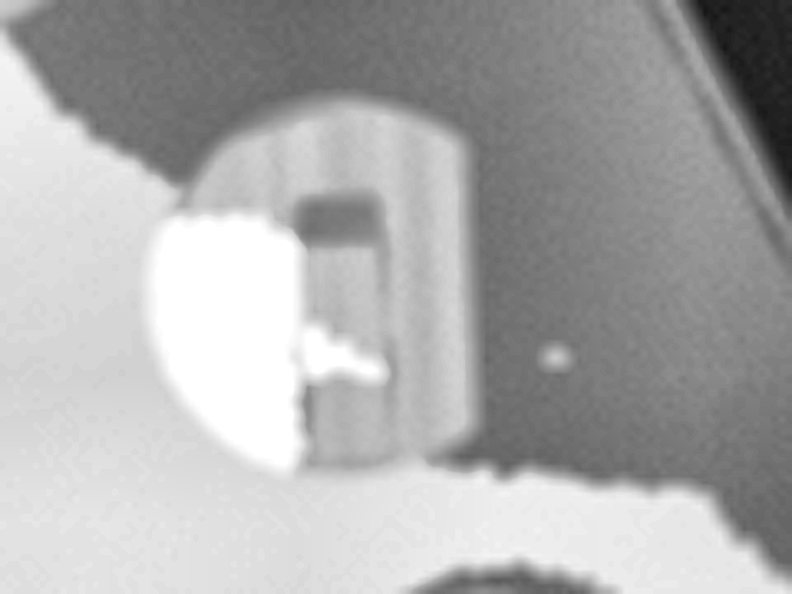

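```bash
python3 - <<'E'
from h import *
import json;o=json.load(open('pics/w1.json'))
f=lambda x,y,z:onplane(ray('wrist',235+(x+.5)/6.6-.5,150+(y+.5)/6.6-.5,o),[0,0,z])
c=[f(x,y,.055) for x,y in((302,245),(382,245),(388,462),(309,462))]
print(np.mean(c,0).round(4),[np.linalg.norm(c[i]-c[i-1]).round(4) for i in range(4)])
def ang(a,b):
    d=a-b;return np.degrees(np.arctan2(d[1],d[0]))
print('bar',ang(c[0],c[3])%180-90,ang(c[1],c[2])%180-90)
a,b=f(467,150,.025),f(478,420,.025);print('flat',ang(a,b)%180-90,(a+b)/2)
R=Rn.from_quat(np.roll(o['tool_rot'],-1)).as_matrix();print(R.round(3),o['eef_pos'],np.degrees(np.arctan2(R[1,1],R[0,1])))
# flange/plug center via circle left extreme
print('leftflange',f(150,290,.025))
print([k for k in dir() if 'grasp' in k],globals().get('grasp_offset'))
E
python3 -c "
import station;print([x for x in dir(station) if x[0]!='_'])"
```

```text
[0.5305 0.3077 0.055 ] [np.float64(0.0311), np.float64(0.0108), np.float64(0.0311), np.float64(0.011)]
bar 58.69135954606125 59.17802317607146
flat 60.72999336148686 [0.53991562 0.32474983 0.025     ]
[[-0.84   0.543 -0.002]
 [ 0.543  0.84  -0.004]
 [-0.    -0.004 -1.   ]] [0.5309064060509221, 0.30345746445975785, 0.16932292835689022] 57.1065735831566
leftflange [0.5136877  0.28358986 0.025     ]
['grasp_offset'] 0.0187
['PlanningError', 'camera_info', 'get_obs', 'grasp_offset', 'hand_in', 'read_camera']
```

```bash
python3 - <<'E'
from h import *
print(onplane(ray('scene',519*.7,537*.7),[0,0,0]),onplane(ray('side',413*.7,258*.7),[0,0,0]))
print(tri([ray('scene',528*.7,492*.7),ray('side',413*.7,206*.7)]))
E
```

```text
[0.52847192 0.43878667 0.        ] [0.52737977 0.42245498 0.        ]
(array([0.52738745, 0.42903004, 0.12325982]), [np.float64(0.0019363012110150293), np.float64(0.0019363012110152262)])
```

```bash
python3 -m handwheel '[0,0.4,-10,0,0,2.4,0.6, 0,0.4,-10,0,0,2.4,0.6, 0,0.4,-10,0,0,2.4,0.6, 0,0.4,-10,0,0,2.4,0.6, 0,0.4,-10,0,0,2.4,0.6]' 60
```

```text
t: 1.7
eef_pos: [0.5285, 0.3116, 0.0697]
tool_rot: [-0.001, 0.26, 0.966, -0.001]
contact_force: [0.7, 0.4, 0.7]
gripper_width: 0.599
```

```bash
python3 -m handwheel '[0.2,-0.3,-2,0,0,0,0.6, 0.2,-0.4,-4.2,0,0,0,0.6, 0.2,-0.4,-4.2,0,0,0,0.6]'; python3 -m handwheel '[0,0,0,0,0,0,0, 0,0,0,0,0,0,0, 0,0,0,0,0,0,0, 0,0,0,0,0,0,0, 0,0,0,0,0,0,0, 0,0,0,0,0,0,0]' 60
```

```text
t: 1.95
eef_pos: [0.5294, 0.308, 0.0269]
tool_rot: [-0.002, 0.259, 0.966, -0.002]
contact_force: [-0.1, -1.6, -0.4]
gripper_width: 0.601
t: 2.45
eef_pos: [0.5304, 0.3091, 0.0289]
tool_rot: [-0.001, 0.259, 0.966, -0.001]
contact_force: [-1.6, 0.7, 7.2]
gripper_width: 0.129
```

```bash
python3 -m handwheel '[0,0,4,0,0,0,0, 0,0,8,0,0,0,0, 0,0,12,0,0,0,0, 0,-2,16,0,0,-7,0, 0,-6,18,0,0,-14,0, 0,-9,19,0,0,-21,0, 0,-12,20,0,0,-28,0, 0,-16,20,0,0,-35,0]'; python3 -m handwheel '[1,-4,1,0,0,-7,0, 1,-8,2,0,0,-14,0, 1,-12,3,0,0,-21,0, 1,-16,4,0,0,-28,0, 1,-20,5,0,0,-31,0, 1,-23,6,0,0,-31,0,1,-25,6,0,0,-31,0,1,-25,6,0,0,-31,0]'; python3 w.py w2
```

```text
t: 3.12
eef_pos: [0.5314, 0.1497, 0.232]
tool_rot: [-0.0, 0.539, 0.842, 0.003]
contact_force: [0.9, 0.8, -1.6]
gripper_width: 0.127
t: 3.78
eef_pos: [0.5407, -0.1064, 0.2936]
tool_rot: [0.002, 0.747, 0.664, 0.003]
contact_force: [0.8, 0.1, -1.1]
gripper_width: 0.131
```

```bash
python3 -m handwheel '[0.4,-0.8,-2,-0.7,-6.2,0,0, 0.4,-0.8,-4,-1.4,-12.4,0,0, 0.4,-0.8,-6,-2.1,-18.6,0,0, 0.4,-0.8,-6.9,-2.75,-24.85,0,0, 0.4,-0.8,-6.9,-2.75,-24.85,0,0, 0.4,-0.8,-6.9,-2.75,-24.85,0,0]'; python3 w.py w3
```

```text
t: 4.33
eef_pos: [0.5417, -0.1095, 0.222]
tool_rot: [0.159, 0.728, 0.65, 0.146]
contact_force: [2.1, 0.4, -1.6]
gripper_width: 0.132
```

View pics/w3.png

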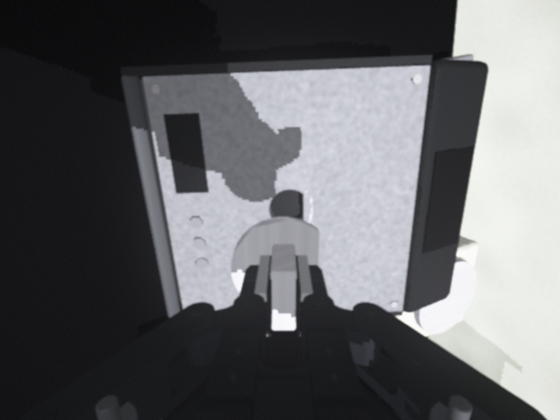

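```bash
python3 -m handwheel '[-0.6,-3,1,0,0,0,0, -0.6,-6,2,0,0,0,0, -0.6,-6,2,0,0,0,0, -0.6,-6,2,0,0,0,0]'; python3 w.py w4;python3 - <<'E'
import cv2
a=cv2.imread('pics/w4.png')
cv2.imwrite('pics/c4.png',cv2.resize(a[20:320,120:520],(800,600),interpolation=cv2.INTER_CUBIC))
E
```

```text
t: 4.72
eef_pos: [0.5414, -0.1719, 0.2473]
tool_rot: [0.162, 0.728, 0.649, 0.148]
contact_force: [0.8, 0.2, -3.3]
gripper_width: 0.126
```

View pics/c4.png

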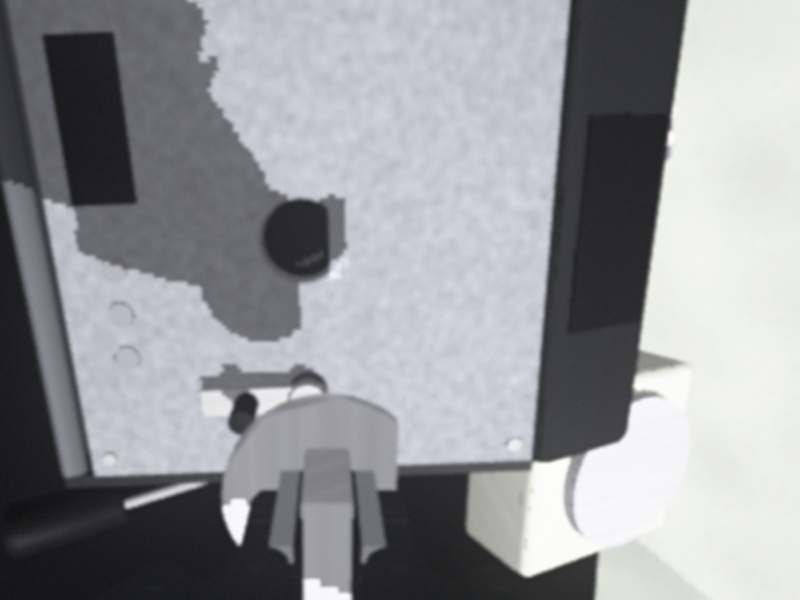

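```bash
cat > port.py <<'E'
from h import *
import json
from scipy.optimize import least_squares
o=json.load(open('pics/w4.json'));o3=json.load(open('pics/w3.json'))
wp=lambda x,y:(120+(x+.5)/2-.5,20+(y+.5)/2-.5)
X,e=tri([ray('scene',204.9,193.9),ray('side',335.8,252.2),ray('wrist',*wp(303,238),o)]);print('port',X.round(4),np.round(e,4))
s1,e1=tri([ray('wrist',*wp(514,445),o),ray('wrist',394,305,o3)]);print(s1.round(3),e1)
def frame(y):return Rn.from_euler('zy',[y,-25],degrees=True).as_matrix()
D=frame(-6.5);n=D[:,2]
def q(p,r='w4',oo=o):return onplane(ray('wrist',*p,oo),X,n)
pts={'s_lo':q(wp(109,460)),'s_hi':q(wp(514,445)),'w3hi':q((394,305),oo=o3),'w3hi_py':q((417,78),oo=o3),'w3lo_py':q((155,89),oo=o3)}
for k,v in pts.items():print(k,v.round(4),(D.T@(v-X)).round(4))
g=cv2.cvtColor(cv2.imread('pics/w4.png'),cv2.COLOR_BGR2GRAY)
m=(g[105:175,240:300]<62).astype(np.uint8)
nn,l,st,ce=cv2.connectedComponentsWithStats(m);i=l[138-105,270-240];print(st[i],g[138,245:300].tolist())
c=max(cv2.findContours((l==i).astype(np.uint8),cv2.RETR_EXTERNAL,cv2.CHAIN_APPROX_NONE)[0],key=len)[:,0]+[240,105]
P=np.array([(D.T@(q(tuple(p))-X))[:2] for p in c])*1e3
L=P[P[:,0]<8]
r=least_squares(lambda s:np.hypot(*(L-s[:2]).T)-s[2],[0,0,19.5],loss='soft_l1').x
r2=least_squares(lambda s:np.hypot(*(L-s).T)-19.2,[0,0],loss='soft_l1').x
print('circ',r,r2,'xmax',np.sort(P[:,0])[-12:].round(1),'y',P[:,1].min(),P[:,1].max())
C=X+D@np.array([r2[0],r2[1],0])/1e3;print('C',C.round(4),'scene',proj('scene',C),'side',proj('side',C))
R=Rn.from_quat(np.roll(o['tool_rot'],-1)).as_matrix();print('tool in deck',(D.T@R).round(3), (D.T@(np.array(o['eef_pos'])-C)).round(4))
E
python3 port.py
```

```text
port [ 0.5999 -0.1209  0.1081] [0.0032 0.0024 0.0011]
[ 0.685 -0.237  0.16 ] [np.float64(3.3260937375412056e-05), np.float64(3.326093737548785e-05)]
s_lo [ 0.492  -0.2278  0.0578] [-0.1061 -0.1197 -0.    ]
s_hi [ 0.6925 -0.2431  0.1513] [ 0.1154 -0.1098 -0.    ]
w3hi [ 0.6932 -0.2463  0.1516] [ 0.1165 -0.1129  0.    ]
w3hi_py [ 0.7044 -0.0189  0.1568] [0.103  0.1144 0.    ]
w3lo_py [ 0.5086 -0.0047  0.0655] [-0.1133  0.1041 -0.    ]
[ 12  15  32  38 964] [109, 110, 108, 106, 98, 87, 71, 53, 41, 39, 39, 40, 39, 39, 41, 43, 42, 41, 41, 40, 41, 43, 41, 41, 42, 40, 42, 42, 42, 43, 44, 45, 42, 44, 43, 43, 44, 45, 57, 81, 103, 112, 113, 112, 113, 112, 123, 154, 187, 199, 199, 201, 200, 201, 199]
circ [-0.32549509  0.14892242 17.09125075] [2.19739121 0.29126408] xmax [12.2 12.2 12.2 12.2 12.3 12.3 12.3 12.3 12.3 12.3 12.3 12.3] y -17.139465583773415 17.518128214502273
C [ 0.6019 -0.1209  0.109 ] scene (np.float64(202.9687995105964), np.float64(194.4052652625274)) side (np.float64(335.7195020007421), np.float64(251.31332170039104))
tool in deck [[-0.008  1.     0.01 ]
 [ 0.999  0.008 -0.043]
 [-0.043  0.009 -0.999]] [ 0.0093 -0.0502  0.1508]
```

```bash
python3 - <<'E'
exec(open('port.py').read().split("g=cv2")[0].replace("print(","(lambda *a:0)("))
D=frame(-3.8);n=D[:,2]
for p in((45,270),(338,170)):
    v=onplane(ray('side',275+(p[0]+.5)/3.008-.5,210+(p[1]+.5)/3-.5),X,n);print('side screw',v.round(4),(D.T@(v-X)).round(4))
g=cv2.cvtColor(cv2.imread('pics/w4.png'),cv2.COLOR_BGR2GRAY)[105:175,240:300]
G=cv2.resize(g,None,fx=4,fy=4,interpolation=cv2.INTER_CUBIC)
c=max(cv2.findContours((G<76).astype(np.uint8),cv2.RETR_EXTERNAL,cv2.CHAIN_APPROX_NONE)[0],key=cv2.contourArea)
c=cv2.convexHull(c)[:,0]
P=np.array([(D.T@(q(((p[0]+.5)/4-.5+240,(p[1]+.5)/4-.5+105))-X))[:2] for p in c])*1e3
print(P.round(1).tolist())
L=P[P[:,0]<9]
f=lambda s:np.hypot(*(L-s[:2]).T)-s[2]
r=least_squares(f,[0,0,19.5],loss='soft_l1').x;print(r,P.min(0),P.max(0))
for k in('w3hi','w3hi_py','w3lo_py','s_lo','s_hi'):print(k,(D.T@(pts[k]-X)).round(4))
E
```

```text
side screw [ 0.4939 -0.2175  0.0587] [-0.1103 -0.1041  0.    ]
side screw [ 0.6886 -0.2352  0.1495] [ 0.1052 -0.1075  0.    ]
[[1.4, 17.6], [4.4, 17.2], [9.7, 15.9], [10.6, 15.4], [12.6, 13.3], [12.8, 12.4], [13.1, 7.4], [13.0, -1.9], [12.7, -10.0], [12.4, -11.5], [11.3, -14.3], [10.3, -15.2], [8.8, -16.2], [6.8, -17.1], [4.6, -17.7], [3.6, -17.9], [0.6, -18.0], [-1.8, -17.9], [-3.7, -17.6], [-5.2, -17.3], [-6.6, -16.7], [-10.9, -14.4], [-12.3, -13.3], [-13.2, -12.6], [-15.9, -9.6], [-16.7, -7.9], [-17.7, -5.4], [-18.1, -4.0], [-18.6, -1.6], [-18.2, 3.8], [-17.9, 5.2], [-17.2, 7.4], [-16.6, 8.8], [-15.3, 10.8], [-14.5, 11.7], [-13.2, 13.0], [-11.5, 14.7], [-10.5, 15.6], [-8.3, 16.9], [-7.1, 17.3], [-1.0, 17.7]]
[-0.39773489  0.08694055 18.19041299] [-18.62261465 -18.02444473] [13.11455284 17.68979551]
w3hi [ 0.1111 -0.1182  0.    ]
w3hi_py [0.1083 0.1094 0.    ]
w3lo_py [-0.1082  0.1093 -0.    ]
s_lo [-0.1116 -0.1145 -0.    ]
s_hi [ 0.1101 -0.1151 -0.    ]
```

```bash
cat > go.py <<'E'
from h import *
import sys
C=np.array([.5999,-.1209,.1081]);D=Rn.from_euler('zy',[-4.1,-25],degrees=True).as_matrix()
T=np.array([[0,1,0],[1,0,0],[0,0,-1]]).T # tool x=deck y, y=deck x, z=-n
o=get_obs();p=np.array(o['eef_pos']);R=Rn.from_quat(np.roll(o['tool_rot'],-1)).as_matrix()
def show(d):
    tgt=C+D@np.array(d)/1e3
    print('deck now',(D.T@(p-C)*1e3).round(1),'shift cm',((tgt-p)*100).round(2),'rot',np.degrees(Rn.from_matrix(D@T@R.T).as_rotvec()).round(2),'F deck',(D.T@np.array(o['contact_force'])).round(1),'M',(D.T@np.array(o['torque'])).round(2))
if __name__=='__main__':
    print('axes x,y,z:',(D.T).round(3).tolist());show([float(a) for a in sys.argv[1:4]])
E
python3 go.py 0 0.8 60
```

```text
axes x,y,z: [[0.904, -0.071, 0.422], [0.065, 0.997, 0.03], [-0.423, 0.0, 0.906]]
deck now [  8.3 -48.8 150.1] shift cm [ 3.38  5.01 -8.36] rot [1.41 0.22 2.68] F deck [-0.8 -0.3 -1.5] M [ 0.08  0.6  -0.06]
```

```bash
sed -i "s/'zy'/'ZY'/" go.py port.py; python3 - <<'E'
s=open('port.py').read().split("g=cv2")[0].replace("print(","(lambda *a:0)(").replace('frame(-6.5)','frame(-4.2)')
exec(s)
for k,v in pts.items():print(k,(D.T@(v-X)).round(4))
for p in((45,270),(338,170)):
    v=onplane(ray('side',275+(p[0]+.5)/3.008-.5,210+(p[1]+.5)/3-.5),X,n);print('side screw',(D.T@(v-X)).round(4))
E
python3 go.py 0 0.8 60
```

```text
s_lo [-0.1102 -0.1128 -0.    ]
s_hi [ 0.1089 -0.1132 -0.    ]
w3hi [ 0.1095 -0.1153  0.    ]
w3hi_py [0.1096 0.1096 0.    ]
w3lo_py [-0.1096  0.1095 -0.    ]
side screw [-0.1088 -0.1081 -0.    ]
side screw [ 0.1059 -0.1119 -0.    ]
axes x,y,z: [[0.904, -0.065, 0.423], [0.071, 0.997, 0.0], [-0.422, 0.03, 0.906]]
deck now [  8.1 -53.4 148.5] shift cm [ 3.38  5.19 -8.37] rot [-0.32  0.32  2.3 ] F deck [-0.8 -0.3 -1.5] M [ 0.08  0.6  -0.05]
```

```bash
python3 -m handwheel '[1.7,2.6,-3,-0.3,0.3,2.3,0, 3.4,5.2,-5,-0.3,0.3,2.3,0, 3.4,5.2,-8.4,-0.3,0.3,2.3,0, 3.4,5.2,-8.4,-0.3,0.3,2.3,0, 3.4,5.2,-8.4,-0.3,0.3,2.3,0, 3.4,5.2,-8.4,-0.3,0.3,2.3,0]'; python3 go.py 0 0.8 36
```

```text
t: 5.27
eef_pos: [0.5758, -0.1186, 0.1634]
tool_rot: [0.159, 0.715, 0.665, 0.148]
contact_force: [0.2, 0.3, -1.0]
gripper_width: 0.125
axes x,y,z: [[0.904, -0.065, 0.423], [0.071, 0.997, 0.0], [-0.422, 0.03, 0.906]]
deck now [ 1.4  0.6 60.3] shift cm [ 0.9  -0.05 -2.27] rot [-0.01  0.08  0.01] F deck [-0.3  0.3 -1. ] M [-0.06  0.58  0.03]
```

```bash
python3 -m handwheel '[0.45,0,-1.1,0,0,0,0, 0.9,0,-2.3,0,0,0,0, 0.9,0,-2.3,0,0,0,0, 0.9,0,-2.3,0,0,0,0]'; python3 go.py 0 0.8 28; python3 - <<'E'
from h import *
a=read_camera('scene')[:,:,::-1];b=read_camera('side')[:,:,::-1];cv2.imwrite('pics/scene1.png',a);cv2.imwrite('pics/side1.png',b)
cr=lambda i,x,y:cv2.resize(i[y:y+75,x:x+50],(400,600),interpolation=cv2.INTER_CUBIC)
cv2.imwrite('pics/c5.png',np.hstack([cr(a,180,150),cr(b,310,205)]))
E
```

```text
t: 5.6
eef_pos: [0.5854, -0.1194, 0.142]
tool_rot: [0.16, 0.715, 0.664, 0.149]
contact_force: [-0.1, 0.3, -0.9]
gripper_width: 0.13
axes x,y,z: [[0.904, -0.065, 0.423], [0.071, 0.997, 0.0], [-0.422, 0.03, 0.906]]
deck now [ 1.1  0.5 36.8] shift cm [ 0.27  0.01 -0.85] rot [-0.01  0.18  0.08] F deck [-0.4  0.3 -0.7] M [ 0.02  0.62 -0.01]
```

View pics/c5.png

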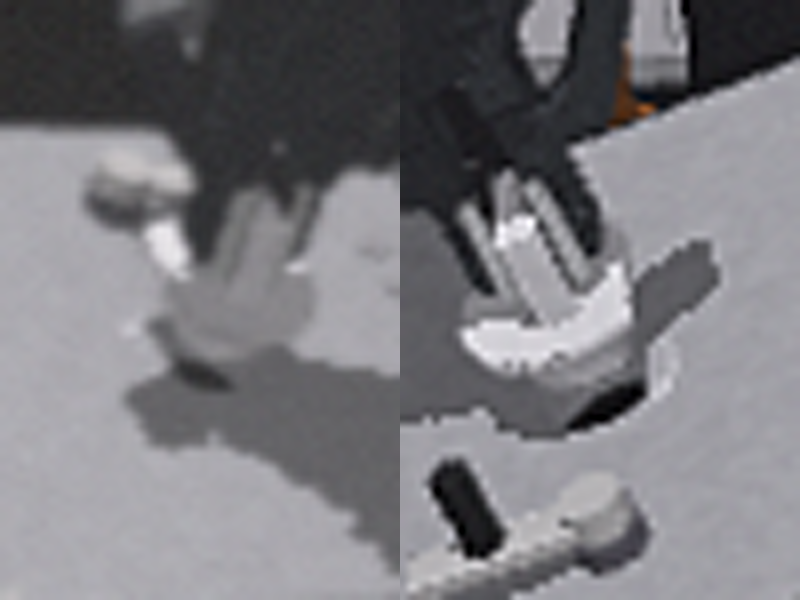

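```bash
python3 -m handwheel '[0.1,0,-0.4,0,0,0,0, 0.27,0,-0.8,0,0.1,0,0, 0.44,-0.03,-1.2,0,0.1,0,0, 0.44,-0.03,-1.2,0,0.1,0,0, 0.44,-0.03,-1.2,0,0.1,0,0]'; python3 go.py 0 0.8 18
```

```text
t: 6.12
eef_pos: [0.5896, -0.1196, 0.1297]
tool_rot: [0.159, 0.715, 0.665, 0.148]
contact_force: [-0.6, -0.5, -1.7]
gripper_width: 0.128
axes x,y,z: [[0.904, -0.065, 0.423], [0.071, 0.997, 0.0], [-0.422, 0.03, 0.906]]
deck now [-0.3  0.6 23.9] shift cm [ 0.28  0.   -0.52] rot [-0.01  0.06  0.07] F deck [-1.2 -0.6 -1.3] M [-0.06  0.62  0.05]
```

No contact yet; descend on.

```bash
python3 -m handwheel '[0.1,0,-0.2,0,0,0,0, 0.2,0,-0.4,0,0,0,0, 0.28,0,-0.54,0,0,0,0, 0.28,0,-0.54,0,0,0,0]'; python3 go.py 0 0.8 14
```

```text
t: 6.45
eef_pos: [0.5924, -0.1195, 0.1239]
tool_rot: [0.159, 0.715, 0.665, 0.148]
contact_force: [0.3, -1.2, -1.7]
gripper_width: 0.131
axes x,y,z: [[0.904, -0.065, 0.423], [0.071, 0.997, 0.0], [-0.422, 0.03, 0.906]]
deck now [-0.2  0.8 17.5] shift cm [ 0.17 -0.02 -0.31] rot [-0.01  0.04  0.07] F deck [-0.4 -1.1 -1.7] M [0.03 0.58 0.01]
```

```bash
python3 -m handwheel '[0.08,0,-0.15,0,0,0,0, 0.17,0,-0.32,0,0,0,0, 0.17,0,-0.32,0,0,0,0]'; python3 go.py 0 0.8 10;  python3 -m handwheel '[0.08,0,-0.18,0,0,0,0, 0.17,0,-0.36,0,0,0,0, 0.17,0,-0.36,0,0,0,0]'; python3 go.py 0 0.8 8
```

```text
t: 6.7
eef_pos: [0.5942, -0.1195, 0.1204]
tool_rot: [0.159, 0.715, 0.665, 0.148]
contact_force: [-0.4, 0.7, -1.4]
gripper_width: 0.132
axes x,y,z: [[0.904, -0.065, 0.423], [0.071, 0.997, 0.0], [-0.422, 0.03, 0.906]]
deck now [-0.1  1.  13.6] shift cm [ 0.16 -0.03 -0.32] rot [-0.01  0.02  0.07] F deck [-1.   0.6 -1.1] M [-0.03  0.57 -0.05]
t: 6.95
eef_pos: [0.5954, -0.1195, 0.118]
tool_rot: [0.158, 0.715, 0.665, 0.148]
contact_force: [-13.8, 2.7, 19.9]
gripper_width: 0.13
axes x,y,z: [[0.904, -0.065, 0.423], [0.071, 0.997, 0.0], [-0.422, 0.03, 0.906]]
deck now [ 0.   1.1 10.9] shift cm [ 0.12 -0.03 -0.26] rot [-0.1   0.06  0.08] F deck [-4.2  1.7 23.9] M [0.19 1.4  0.04]
```

```bash
python3 -m handwheel '[0.05,0,-0.1,0,0,0,0, 0.05,0,-0.1,0,0,0,0]'; python3 go.py 0 0.8 10; python3 - <<'E'
from h import *
a=read_camera('scene')[:,:,::-1];b=read_camera('side')[:,:,::-1];cv2.imwrite('pics/scene2.png',a);cv2.imwrite('pics/side2.png',b)
cr=lambda i,x,y:cv2.resize(i[y:y+75,x:x+50],(400,600),interpolation=cv2.INTER_CUBIC)
cv2.imwrite('pics/c6.png',np.hstack([cr(a,180,150),cr(b,310,205)]))
E
```

```text
t: 7.12
eef_pos: [0.5954, -0.1195, 0.1179]
tool_rot: [0.158, 0.715, 0.664, 0.149]
contact_force: [-12.0, 1.9, 17.8]
gripper_width: 0.126
axes x,y,z: [[0.904, -0.065, 0.423], [0.071, 0.997, 0.0], [-0.422, 0.03, 0.906]]
deck now [-0.   1.1 10.9] shift cm [ 0.04 -0.03 -0.08] rot [-0.17  0.09  0.08] F deck [-3.5  1.  21.2] M [0.07 1.4  0.07]
```

View pics/c6.png

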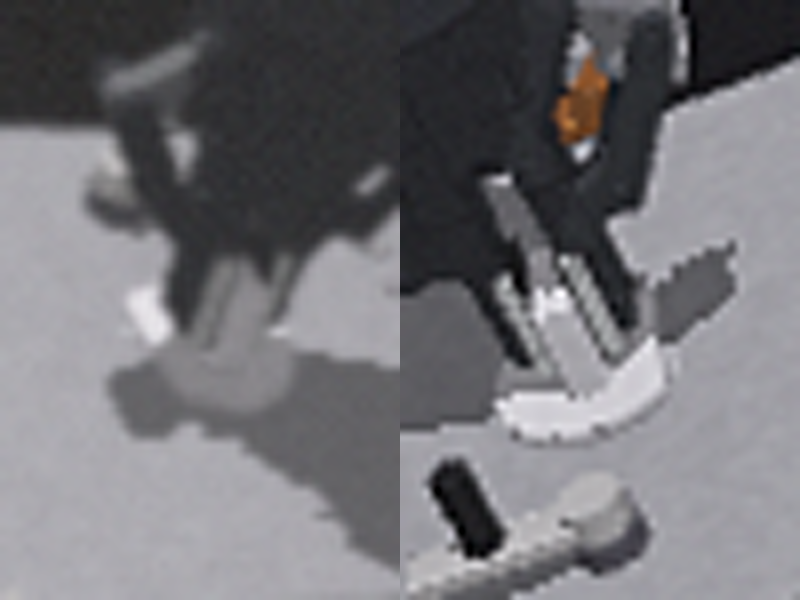

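```bash
python3 -m handwheel '[0,0,0,0,0,0,0.6, 0,0,0,0,0,0,0.6, 0,0,0,0,0,0,0.6, 0,0,0,0,0,0,0.6, -1.2,0.1,2.7,0,0,0,0.6, -2.5,0.2,5.4,0,0,0,0.6, -4.2,0.3,9,0,0,0,0.6,-4.2,0.3,9,0,0,0,0.6]'; python3 -m handwheel '[-2,-3,1,0,0,0,0.4, -2,-6,2,0,0,0,0.2, -2,-6,3,0,0,0,0, -2,-6,3,0,0,0,0, -2,-6,3,0,0,0,0]'; python3 w.py w6; python3 go.py 0 0 100; python3 - <<'E'
import cv2
a=cv2.imread('pics/w6.png')
cv2.imwrite('pics/c7.png',cv2.resize(a[60:360,100:500],(800,600),interpolation=cv2.INTER_CUBIC))
E
```

```text
t: 7.88
eef_pos: [0.5545, -0.1164, 0.2133]
tool_rot: [0.16, 0.714, 0.664, 0.152]
contact_force: [0.6, 0.2, 0.1]
gripper_width: 0.601
t: 8.3
eef_pos: [0.5348, -0.1761, 0.2434]
tool_rot: [0.16, 0.714, 0.664, 0.152]
contact_force: [-0.3, 0.7, -0.9]
gripper_width: 0.002
axes x,y,z: [[0.904, -0.065, 0.423], [0.071, 0.997, 0.0], [-0.422, 0.03, 0.906]]
deck now [  1.3 -59.  147.9] shift cm [ 2.32  5.75 -4.39] rot [-0.22  0.48 -0.05] F deck [-0.8  0.2  0.4] M [0.01 0.46 0.03]
```

View pics/c7.png

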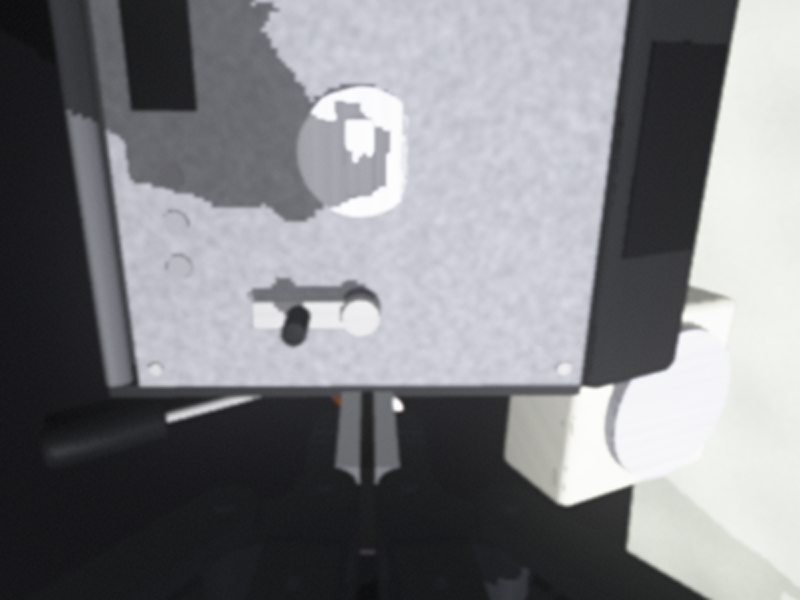

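```bash
python3 - <<'E'
from go import *
import json
o6=json.load(open('pics/w6.json'));n=D[:,2]
f=lambda x,y,z:((D.T@(onplane(ray('wrist',100+x/2,60+y/2,o6),C+n*z/1e3,n)-C))*1e3).round(1)
print('knobtop',f(293,336,40.5),'base',f(298,312,14.5),'piv',f(361,315,18),'armtip',f(254,315,14.5),'flange c?',f(351,150,6),'flat',f(405,150,6))
for nm,im in(('side',(310+(465-400)/8,205+510/8)),):
    print(f'side knob',((D.T@(onplane(ray('side',*im),C+n*.0275,n)-C))*1e3).round(1))
EOF=0
J=o['q'];print(np.round(J,2))
# rotated start: tool turned +80deg about n
tgt=C+D@np.array([-30,-75,75])/1e3
Rt=Rn.from_rotvec(n*np.radians(80)).as_matrix()@D@T
print('shift',((tgt-p)*100).round(2),'rotvec80 world',(n*80).round(1))
E
```

```text
knobtop [-30.4 -77.7  40.5] base [-30.7 -75.3  14.5] piv [  0.3 -75.8  18. ] armtip [-52.4 -76.8  14.5] flange c? [-3.9  1.6  6. ] flat [21.3  1.5  6. ]
side knob [-30.5 -77.6  27.5]
[-0.36  0.08  0.66  2.17 -0.32  0.49  0.46]
shift [ 0.13 -1.61 -7.92] rotvec80 world [-33.7   2.4  72.5]
```

```bash
python3 -m handwheel '[0,-1.7,-5,-33.7,2.4,72.5,0.3, 0,-1.7,-5,-33.7,2.4,72.5,0.3, 0,-1.7,-5,-33.7,2.4,72.5,0.3, 0,-1.7,-5,-33.7,2.4,72.5,0.3, 0,-1.7,-5,-33.7,2.4,72.5,0.3, 0,-1.7,-5,-33.7,2.4,72.5,0.3, 0,-1.7,-5,-33.7,2.4,72.5,0.3, 0,-1.7,-5,-33.7,2.4,72.5,0.3]' 25; python3 - <<'E'
from go import *
print(np.round(o['q'],2));Rt=Rn.from_rotvec(D[:,2]*np.radians(80)).as_matrix()@D@T
print((D.T@(p-C)*1e3).round(1),((C+D@np.array([-30,-76,55])/1e3-p)*100).round(2),np.degrees(Rn.from_matrix(Rt@R.T).as_rotvec()).round(1))
E
```

```text
t: 9.02
eef_pos: [0.5342, -0.1908, 0.191]
tool_rot: [0.205, 0.352, 0.911, 0.069]
contact_force: [-0.9, -0.1, -0.8]
gripper_width: 0.296
[-0.06  0.18  0.4   2.19 -0.49  0.4   1.56]
[-19.9 -74.4 100.7] [ 1.   -0.23 -4.57] [-12.6   0.7  25.4]
```

```bash
cat > gk.py <<'E'
from go import *
# usage: x y z rot(deg about n, relative to jaws along deck x)
a=[float(v) for v in sys.argv[1:]]
n=D[:,2];Rt=Rn.from_rotvec(n*np.radians(a[3])).as_matrix()@D@T
print('now',(D.T@(p-C)*1e3).round(1),'shift',((C+D@np.array(a[:3])/1e3-p)*100).round(2),'rot',np.degrees(Rn.from_matrix(Rt@R.T).as_rotvec()).round(1),'F',(D.T@np.array(o['contact_force'])).round(1))
E
python3 -m handwheel '[1,-0.2,-2,-6,0.4,12.5,0.3, 1,-0.2,-3,-12.6,0.7,25.4,0.3, 1,-0.2,-4.6,-12.6,0.7,25.4,0.3, 1,-0.2,-4.6,-12.6,0.7,25.4,0.3, 1,-0.2,-4.6,-12.6,0.7,25.4,0.3, 1,-0.2,-4.6,-12.6,0.7,25.4,0.3]'; python3 gk.py -30 -76 20 80; python3 w.py w7;python3 - <<'E'
import json
from h import *
from go import C,D
o=json.load(open('pics/w7.json'))
print(proj('wrist',C+D@np.array([-30,-76,40.5])/1e3,o))
E
```

```text
t: 9.52
eef_pos: [0.5439, -0.1919, 0.1438]
tool_rot: [0.215, 0.121, 0.969, 0.012]
contact_force: [-0.3, 0.4, -0.3]
gripper_width: 0.299
now [-31.  -74.8  53.8] shift [ 1.51 -0.23 -3.03] rot [-0.1 -0.1  0.1] F [-0.4  0.4 -0.1]
(np.float64(280.46880012621705), np.float64(260.1895293058021))
```

View pics/w7.png

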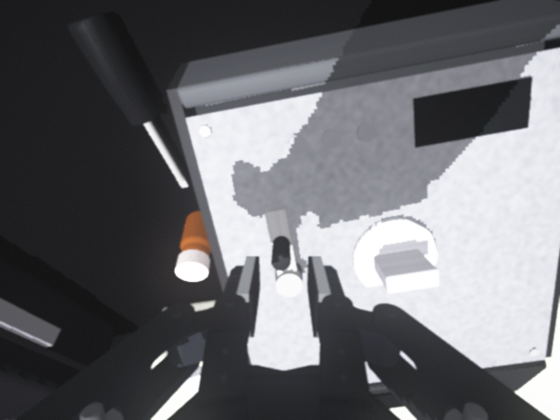

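```bash
python3 -m handwheel '[0.8,-0.1,-1.5,0,0,0,0.3, 1.5,-0.2,-3,0,0,0,0.3, 1.5,-0.2,-3,0,0,0,0.3]'; python3 gk.py -30 -76 20 80;  python3 -m handwheel '[0,0,0,0,0,0,0, 0,0,0,0,0,0,0, 0,0,0,0,0,0,0, 0,0,0,0,0,0,0]' 25; python3 - <<'E'
from go import *
# arc plan relative to present pose, pivot at deck(0,-75.3)
d0=D.T@(p-C)*1e3;print(d0.round(1),(D.T@np.array(o['contact_force'])).round(1))
pv=np.array([0,-75.3]);r0=d0[:2]-pv;ph0=np.degrees(np.arctan2(r0[1],r0[0]))%360;print('r',np.hypot(*r0),ph0)
for ph in range(174,83,-6):
    t=np.radians(ph);d=np.array([pv[0]+30*np.cos(t),pv[1]+30*np.sin(t),d0[2]])
    print(ph,((D@(d-d0))/10).round(2),(D[:,2]*(ph-ph0)).round(1))
E
```

```text
t: 9.82
eef_pos: [0.5593, -0.1933, 0.1126]
tool_rot: [0.215, 0.122, 0.969, 0.012]
contact_force: [-0.2, -0.1, -0.1]
gripper_width: 0.301
now [-30.1 -75.1  19. ] shift [-0.04 -0.09  0.09] rot [-0.2 -0.2  0.3] F [-0.2 -0.1 -0. ]
t: 10.15
eef_pos: [0.559, -0.1931, 0.1126]
tool_rot: [0.214, 0.123, 0.969, 0.012]
contact_force: [4.3, -1.4, -9.8]
gripper_width: 0.126
[-30.4 -75.   19.1] [ -0.1  -1.1 -10.7]
r 30.35755934318512 179.36285824678168
174 [0.07 0.28 0.02] [ 2.3 -0.2 -4.9]
168 [0.13 0.58 0.04] [  4.8  -0.3 -10.3]
162 [0.23 0.88 0.08] [  7.3  -0.5 -15.7]
156 [0.35 1.16 0.12] [  9.8  -0.7 -21.2]
150 [0.5  1.43 0.18] [ 12.4  -0.9 -26.6]
144 [0.67 1.69 0.26] [ 14.9  -1.1 -32. ]
138 [0.87 1.92 0.34] [ 17.4  -1.2 -37.5]
132 [1.09 2.12 0.43] [ 20.   -1.4 -42.9]
126 [1.32 2.3  0.54] [ 22.5  -1.6 -48.4]
120 [1.57 2.46 0.65] [ 25.   -1.8 -53.8]
114 [1.83 2.58 0.77] [ 27.6  -2.  -59.2]
108 [2.11 2.68 0.89] [ 30.1  -2.2 -64.7]
102 [2.39 2.74 1.02] [ 32.6  -2.3 -70.1]
96 [2.67 2.77 1.15] [ 35.1  -2.5 -75.6]
90 [2.96 2.76 1.28] [ 37.7  -2.7 -81. ]
84 [3.24 2.73 1.42] [ 40.2  -2.9 -86.4]
```

```bash
python3 -m handwheel '[0.1,0.3,0,2.3,-0.2,-4.9,0, 0.1,0.6,0,4.8,-0.3,-10.3,0, 0.2,0.9,0.1,7.3,-0.5,-15.7,0, 0.35,1.15,0.1,9.8,-0.7,-21.2,0, 0.5,1.4,0.2,12.4,-0.9,-26.6,0, 0.65,1.7,0.25,14.9,-1.1,-32,0, 0.85,1.9,0.35,17.4,-1.2,-37.5,0, 0.85,1.9,0.35,17.4,-1.2,-37.5,0]'; cat > arc.py <<'E'
from go import *
d0=D.T@(p-C)*1e3;print(d0.round(1),'F',(D.T@np.array(o['contact_force'])).round(1),o['gripper_width'])
pv=np.array([0,-75.3]);r0=d0[:2]-pv;print('r',np.hypot(*r0).round(1),'phi',np.degrees(np.arctan2(r0[1],r0[0]))%360)
yt=D.T@R[:,1];ang=np.degrees(np.arctan2(yt[1],yt[0]));print('jaw',ang)
for ph in map(float,sys.argv[1:]):
    t=np.radians(ph);d=np.array([pv[0]+30*np.cos(t),pv[1]+30*np.sin(t),19.3])
    Rt=Rn.from_rotvec(D[:,2]*np.radians(ph-98)).as_matrix()@D@T
    print(ph,((D@(d-d0))/10).round(2),np.degrees(Rn.from_matrix(Rt@R.T).as_rotvec()).round(1))
E
python3 arc.py 132 126 120 114 108 102 96 90 88 86
```

```text
t: 10.82
eef_pos: [0.5683, -0.174, 0.1164]
tool_rot: [0.196, 0.459, 0.862, 0.088]
contact_force: [7.3, -3.0, -13.8]
gripper_width: 0.132
[-21.6 -55.2  19.2] F [  1.   -2.4 -15.7] 0.1321751010753319
r 29.5 phi 137.05482270466908
jaw 38.02173500230859
132.0 [0.15 0.21 0.08] [ 1.6 -0.2 -3.7]
126.0 [0.38 0.39 0.18] [ 4.1 -0.4 -9.1]
120.0 [0.63 0.54 0.29] [  6.6  -0.6 -14.6]
114.0 [0.9  0.67 0.41] [  9.2  -0.8 -20. ]
108.0 [1.17 0.76 0.53] [ 11.7  -0.9 -25.5]
102.0 [1.45 0.82 0.66] [ 14.2  -1.1 -30.9]
96.0 [1.73 0.85 0.79] [ 16.7  -1.3 -36.3]
90.0 [2.02 0.85 0.92] [ 19.3  -1.5 -41.8]
88.0 [2.11 0.84 0.97] [ 20.1  -1.5 -43.6]
86.0 [2.21 0.83 1.01] [ 20.9  -1.6 -45.4]
```

```bash
python3 -m handwheel '[0.15,0.2,0.05,1.6,-0.2,-3.7,0, 0.4,0.4,0.15,4.1,-0.4,-9.1,0, 0.65,0.55,0.25,6.6,-0.6,-14.6,0, 0.9,0.65,0.4,9.2,-0.8,-20,0, 1.2,0.75,0.5,11.7,-0.9,-25.5,0, 1.45,0.8,0.65,14.2,-1.1,-30.9,0, 1.75,0.85,0.75,16.7,-1.3,-36.3,0, 1.75,0.85,0.75,16.7,-1.3,-36.3,0]';python3 arc.py 93 90 88 86 84
```

```text
t: 11.48
eef_pos: [0.586, -0.1664, 0.1242]
tool_rot: [0.157, 0.728, 0.65, 0.15]
contact_force: [3.8, -4.2, -9.2]
gripper_width: 0.126
[ -2.8 -46.4  19. ] F [ -0.2  -3.9 -10.1] 0.1256549255474874
r 29.1 phi 95.58771790394523
jaw -2.304730375242512
93.0 [0.11 0.09 0.08] [ 1.3 -0.  -2.4]
90.0 [0.25 0.09 0.14] [ 2.5 -0.1 -5.1]
88.0 [0.35 0.08 0.19] [ 3.4 -0.2 -6.9]
86.0 [0.44 0.07 0.23] [ 4.2 -0.3 -8.7]
84.0 [0.53 0.05 0.28] [  5.1  -0.3 -10.5]
```

Now onto the stop, overshooting a little and watching the force.

```bash
python3 -m handwheel '[0.1,0.05,0.05,0.5,0,-1,0, 0.25,0.05,0.1,0.5,0,-1,0, 0.35,0.05,0.15,0.5,0,-1,0, 0.35,0.05,0.15,0.5,0,-1,0]';python3 arc.py 88; python3 -m handwheel '[0.1,0,0.05,0,0,0,0, 0.2,0,0.1,0,0,0,0, 0.2,0,0.1,0,0,0,0]';python3 arc.py 86
```

```text
t: 11.82
eef_pos: [0.588, -0.1662, 0.125]
tool_rot: [0.154, 0.735, 0.643, 0.151]
contact_force: [-2.2, -2.9, -9.6]
gripper_width: 0.127
[ -0.7 -46.   19. ] F [-5.8 -3.  -7.8] 0.12677733827188195
r 29.3 phi 91.32078270070807
jaw -3.455394570050104
88.0 [0.15 0.06 0.1 ] [ 2.9 -0.3 -5.9]
t: 12.07
eef_pos: [0.5888, -0.166, 0.1254]
tool_rot: [0.153, 0.735, 0.643, 0.15]
contact_force: [-4.7, -2.5, -8.7]
gripper_width: 0.129
[  0.2 -45.8  19. ] F [-7.8 -2.9 -6. ] 0.12865603269394751
r 29.5 phi 89.55608495171741
jaw -3.465971321236567
86.0 [0.16 0.03 0.11] [ 3.6 -0.5 -7.7]
```

```bash
python3 -m handwheel '[0.2,0,0.1,0,0,0,0, 0.4,0,0.2,0,0,0,0, 0.4,0,0.2,0,0,0,0, 0.4,0,0.2,0,0,0,0]';python3 arc.py 86
```

```text
t: 12.4
eef_pos: [0.589, -0.166, 0.1253]
tool_rot: [0.151, 0.736, 0.644, 0.149]
contact_force: [-11.8, -2.2, -5.7]
gripper_width: 0.124
[  0.3 -45.7  18.9] F [-12.9  -3.   -0.2] 0.12424216042364031
r 29.6 phi 89.34336303447502
jaw -3.530957578121108
86.0 [0.14 0.03 0.11] [ 3.5 -0.8 -7.7]
```

```bash
python3 -m handwheel '[0,0,0,0,0,0,0.3, 0,0,0,0,0,0,0.3, 0,0,0,0,0,0,0.3, -0.8,0,1.8,0,0,0,0.3, -2.1,0.1,4.5,0,0,0,0.3, -4.2,0.3,9,0,0,0,0.3,-6,-3,13,0,0,0,0.3,-6,-3,13,0,0,0,0.3]'; python3 gk.py 0 0 0 0;python3 w.py w8; python3 - <<'E'
from h import *
b=read_camera('side')[:,:,::-1];w=cv2.imread('pics/w8.png');a=read_camera('scene')[:,:,::-1]
cr=lambda i,x,y,W,H,w,h:cv2.resize(i[y:y+H,x:x+W],(w,h),interpolation=cv2.INTER_CUBIC)
cv2.imwrite('pics/c9.png',np.vstack([np.hstack([cr(b,300,215,80,60,400,300),cr(w,160,20,280,210,400,300)]),np.hstack([cr(a,165,155,80,60,400,300),cr(b,0,100,560,320,400,300)])]))
E
```

```text
t: 13.07
eef_pos: [0.53, -0.198, 0.2591]
tool_rot: [0.152, 0.735, 0.643, 0.15]
contact_force: [0.5, -1.3, 1.5]
gripper_width: 0.299
now [  5.7 -81.9 164. ] shift [  6.99   7.71 -15.1 ] rot [-1.5 -0.2  3.3] F [ 1.2 -1.3  1.1]
```

View pics/c9.png

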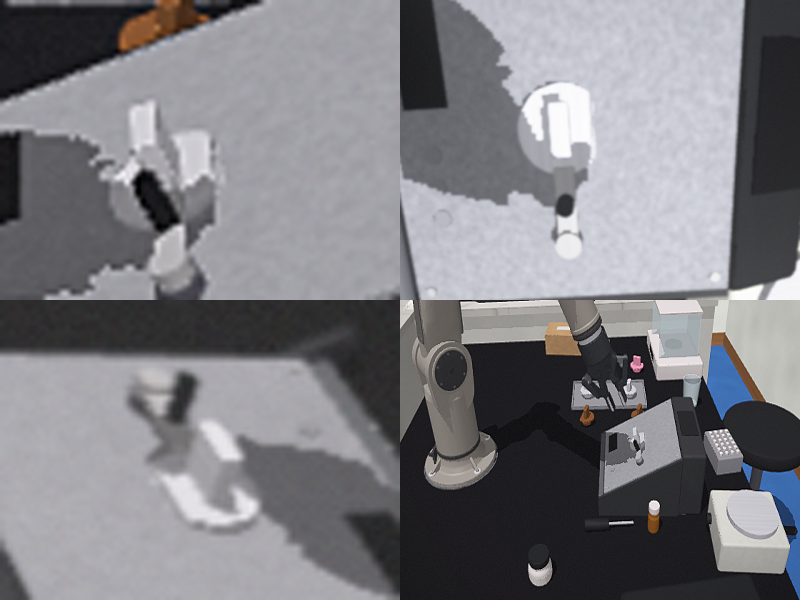

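```bash
python3 - <<'E'
from go import *
import json
o8=json.load(open('pics/w8.json'));n=D[:,2]
f=lambda x,y,z:((D.T@(onplane(ray('wrist',160+(x-400)*.7,20+y*.7,o8),C+n*z/1e3,n)-C))*1e3).round(1)
print('piv',f(568,246,18),'knobtop',f(565,205,40.5),'arm at z14.5 near tip',f(564,170,14.5))
E
```

```text
piv [ -0.5 -77.   18. ] knobtop [  0.4 -44.3  40.5] arm at z14.5 near tip [  0.3 -25.2  14.5]
```

```bash
python3 -c "
from station import *
print(hand_in())"
```

```text
the job is handed in; nothing more can be done
None
```

The holder is home in the port and the clamp is at its stop. I handed the job in at about 13 s on the robot's clock.

- **Holder:** I took the flat-flanged holder from the middle of the tray, turned it to the deck's yaw of about -4° and tilted it 25°. It slid in with no sideways force. It bottomed at about 24 N, 10.9 mm above my estimate of the port mouth, against 10 mm nominal. That difference is within my measuring error. The pictures showed the flange flush on the deck with its flat uphill.
- **Clamp:** I swung the arm by its knob until it stopped moving while the push rose to about 13 N, then let go and backed off. Afterwards the knob's top measured (0.4, -44.3) mm from the port's axis, against (0, -45) at the stop, and the arm lay over the flange.
- **Everything else:** The closing side view shows the vial, driver, jar and tray undisturbed. The gripper partly hides the tray row in that view, and I did not measure the stoppers again.
- **Disagreements:** My first corner measurements put the deck's yaw at about -6°, and the side camera's screws at about -5°. I used the wrist camera's -4°, where the deck's screws formed a clean rectangle. I also had the deck's axes in the wrong order in one calculation and corrected that before the holder went near the port.

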